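# Show a steel ball to the bench microscope

### The job

First set the microscope's light: swing the dimmer lever to the middle tick, so that it stands straight up, and leave it there. Then pick up the small ball tray by its finger tab, carry it with the loose ball staying in its pocket, and finish holding the tray level and still in the air with the ball right in front of the microscope's lens, at the height of the lens and 60 mm from the glass; keep holding it there when your program ends. Do not touch the microscope, and leave the other things on the bench where they are.

Things in the scene. Friction and masses are not known exactly. Their poses are not given: they have to be found in the camera images.
- scope: Small bench microscope lying level, fixed to the bench: round dark base 80 mm across and 12 mm thick, upright column, grey level barrel 38 mm across whose axis is 115 mm above the bench, about 98 mm long, black light ring 50 mm across at its front. Top of the light ring 140 mm above the bench. Origin: centre of the underside of the base. The lens looks along the body's -x (roughly towards the robot).
- lens (a point): Centre of the lens glass, at the front of the light ring: [-45, 0, 115] mm in the frame of the microscope.
- focus (a point): The point where the centre of the ball has to be held: on the lens axis, 60 mm in front of the glass, 115 mm above the bench; [-105, 0, 115] mm in the frame of the microscope. Nothing is there to be seen.
- dimmer: Light dimmer, fixed to the bench: grey box 80 (x) x 56 (y) x 34 (z) mm with a lever on top and, 11 to 15 mm to its +y side, a black half-disc scale of 33 mm radius with five white ticks 0.35 rad apart on both faces (the middle one is the longest and points straight up). Origin: centre of the underside.
- lever (a joint): Angle of the dimmer lever about the dimmer's y axis: 0 = leaning 0.7 rad (40 degrees) from upright towards the dimmer's -x, 0.7 = straight up (the middle tick), 1.4 = leaning 0.7 rad to +x. It starts between 0 and 0.3. It stays where it is left; it takes about 2 N at the grip to move.
- lever_grip (a point): Centre of the lever's grip, a black cross bar at the lever's end, 26 mm long along the dimmer's y axis and 15 mm in diameter, 70 mm from the hinge. It can be pinched from above by its two end faces (26 mm apart) while the lever turns, or pushed.
- lever_hinge (a point): Point on the lever's hinge axis, 34 mm above the bench, above the centre of the dimmer. The axis is the dimmer's y.
- tray: Loose aluminium ball tray, about 0.12 kg: plate 100 (x) x 50 (y) x 8 (z) mm with a round shallow pocket (20 mm across, 2.5 mm deep, centre at x = +30 mm) and an upright grooved finger tab, 30 mm wide along x, 10 mm thick along y, centre at x = -20 mm, its top 60 mm above the underside. Foot of the tab: 38 x 18 mm, up to 11.5 mm above the underside. Origin: centre of the underside of the plate; z up.
- tray_tab (a point): Point to grip on the finger tab, in its middle: [-20, 0, 42] mm in the frame of the tray. Grip across the 10 mm thickness (the tray's y).
- pocket (a point): Where the centre of the ball is when it lies in the middle of the pocket: [30, 0, 14.5] mm in the frame of the tray.
- ball: Loose polished steel ball, 18 mm across, 24 g, lying in the tray's pocket, where it can roll about 4 mm each way; its frame turns as it rolls, so use the next entry.
- ball_center (a point): Centre of the ball.
- stone_tin: Bystander: flat closed tin 58x88x20 mm. Origin under its centre. Leave it.
- side_cutters: Bystander: small cutters lying flat, 51x118x11 mm. Leave them.
- loupe: Bystander: small folded loupe 24x32x19 mm. Leave it.
- wax_lump: Bystander: lump of wax 41x50x19 mm. Leave it.
- tweezers_1: Bystander: tweezers lying flat, 165 mm long, 13 mm wide. Leave them.
- steel_pin: Bystander: steel pin 8 mm across, 21 mm long, lying. Leave it.
- polish_point: Bystander: black polishing point 9 mm across, 27 mm long, lying. Leave it.

How it is judged (in metres and radians):
On the way, in this order (a step that is already met when the one before it is completed fails the run):
1. the dimmer lever is set to the middle tick (upright) (value of joint lever between 0.58 and 0.82 rad), for 0.5 s.
2. the tray is lifted clear of the bench with the ball in its pocket (height (world z) of tray above 0.04 m and distance between ball_center and pocket below 0.01 m), for 0.2 s.
At the end, for the whole second after the job is handed in: The dimmer lever stands within 0.12 rad of upright; the gripper holds the tray in the air, still (under 20 mm/s), level within 0.12 rad and touching nothing else; the ball lies in its pocket (within 10 mm of its middle) and its centre is within 18 mm of the focus point (all of step 1 and distance between ball_center and focus below 0.018 m and distance between ball_center and pocket below 0.01 m and angle between tray's own z axis and vertical below 0.12 rad and height (world z) of tray above 0.07 m and linear speed of tray below 0.02 m/s and contact force between tray and the fingers above 1 N and contact force between tray and scope below 0.3 N and contact force between tray and dimmer below 0.3 N); the arm keeps its last pose, push and grip.
It fails at once if the ball leaves its pocket (distance between ball_center and pocket above 0.014 m).
It fails at once if the microscope is touched (contact force between scope and anything else above 1 N).
It fails at once if a bystander is moved by more than 20 mm (distance of any of stone_tin, side_cutters, loupe, wax_lump, tweezers_1, steel_pin, polish_point from where it was at the start of the episode above 0.02 m).
It also fails if it takes over 58 s, if anything falls off the work surface, if the arm or the gripper's body presses on something with over 40 N, if the wrist force passes 120 N, or if a joint passes its speed limit or range.

### The arm

A 6-joint arm with a two-finger parallel gripper is mounted at the origin on a cart in front of the work surface, level with it; the furniture and walls round the work are solid. World frame = base frame: x ahead of the robot, y to its left, z up, the work surface at z = 0. Lengths are in mm, angles in rad, forces in N, time in s.
With the tool pointing down it reaches from about 350 to 775 mm from the base axis. Payload 7.3 kg.
Tool frame: the origin (TCP) lies at the very end of the fingers, on their centre line; the grasp point (between the pads) lies 19 mm behind it (bot.grip_point_offset is the distance from the TCP to the grasp point, in mm); z points along the fingers, y is the line along which they close (so a half turn about z gives the same grasp; the last joint's range is limited). The gripper opens to 92 mm and grips with 3 to 60 N. Pads are 19 mm wide; open, the fingers measure 130 mm over their backs; the gripper's body (75 mm by 190 mm) begins 47 mm behind the grasp point.
Start: joints at [-1.259, 0.342, 1.524, -0, 1.275, -0.146], TCP at [232.061, -470.948, 226.741] pointing down, gripper open.
Joint ranges: [-2.53, 2.53], [-0.77, 2.02], [0.04, 2.7], [-1, 4.14], [0.28, 2.66], [-3.11, 3.11]. Speed limits (rad/s): [2.57, 2.57, 3.14, 3.14, 3.14, 3.14].

### API

Orientations are given as [roll, pitch, yaw] about the fixed x, y, z axes, in that order (R = Rz(yaw) Ry(pitch) Rx(roll)).
In Python, from plant import bot gives the robot as it stands. The module is installed in compiled form; this text tells all that it offers.
- The arm moves only by the shell command python3 -m jog 'ROWS' [OPENING]. ROWS is JSON, a list of rows, each a list of 6 numbers: the shift along the tool's x, y, z in mm, then the turn, a rotation vector about the tool's x, y, z in rad. In form: [[dx, dy, dz, rx, ry, rz], ...]. A call has 1 to 12 rows; each row shifts and turns the commanded pose from where the row before left it, along the tool's axes as they then stand; what a row does not reach is not made up. A row lasts 1/10 s, in which the tool goes at most 50 mm and 8.59 degrees, less where a joint would pass 70% of its speed; a pose out of reach is approached as far as the arm can. A call with a gripper value outside its range is refused whole. OPENING is the opening in per cent of the stroke, from 0 (shut) to 100 (fully open), set as the call begins (- or left out, the last holds). The fingers move at their own pace and stop on an object; the grip force is fixed at half the most. Time passes only in rows, so rows that do not move let the fingers close. It gives the time, the measured TCP pose, the force, the opening and the grip force at its end, in the units of the state.
- bot.get_obs(): the state, without advancing time (a new reading comes with each control period).
- bot.capture(name): name is "scene" or "top"; returns the picture (480x640x3 uint8, red, green, blue); there is no depth.
- bot.camera_model(name): a dict with "fx", "fy", "cx", "cy" (pixels), "dist_coeffs" ([k1, k2, p1, p2, k3] as OpenCV has them; the pictures are not rectified), "position" and "orientation" of the camera in the world. Camera axes: x right, y down, z forward; pixel columns grow to the right and rows downward; lengths in mm; the calibration is good to about 2 mm. A picture is of the moment at which its call begins. camera_model takes no time and is no camera call.
- bot.close_job(): hands the job in; it is judged then, once.
Trained networks look in the newest picture that a camera, given by its name, has taken for a name from the list of things; names that differ only in an ending like _2 or _b are one class to them, and where a whole thing is asked for, a point or a joint stands for the part that bears it (a point fixed in the world has none). Each returns a list of dicts, best first, with "p" (0 to 1); they miss things now and then, are a little off and sometimes report something else, mostly with a low value. They report only what shows in the picture. A call takes as long as a camera call.
- bot.outline_of(target, camera): "mask" (480x640 bool, what is visible of it) and "pixel" ([column, row] in pixels, amid what is visible of it).
The state is a dict: "time": time; "joint_positions": joint angles; "dq": joint speeds; "tau": joint torques, N m; "tool_pos": TCP position; "tcp_rot": TCP orientation; "contact_force": force on the tool from outside, world axes, zero at the start; "moment": the same for the moment, N m; "grip_width": finger opening in mm; "finger_force": force on a finger pad.
Only numpy, scipy, OpenCV 4.12 (cv2) and the standard library are available. Lean on these libraries where they do the work, as an engineer would, in place of code of your own. Each camera call takes 0.05 s, during which the arm holds its last target. There are 200 camera calls.

## Working session

There is one attempt and no reset: what is moved stays moved. The work goes in short steps, Python scripts to look and compute and a shell command to move; the robot and the scene stay as the last step left them, time stands still between calls to the robot, and variables do not carry over. Pictures are saved under pics/ and viewed, at most 10 in all, crops included, and the job is handed in when it is done.

```bash
mkdir -p pics
cat > h.py <<'E'
import numpy as np, cv2
from scipy.spatial.transform import Rotation as R
from plant import bot
def cam(n):
    m=bot.camera_model(n); K=np.array([[m['fx'],0,m['cx']],[0,m['fy'],m['cy']],[0,0,1.]])
    o=np.array(m['orientation']); Rm=R.from_euler('xyz',o).as_matrix() if o.shape==(3,) else (o if o.shape==(3,3) else R.from_quat(o).as_matrix())
    return K,np.array(m['dist_coeffs'],float),np.array(m['position'],float),Rm
def ray(n,px):
    K,d,p,Rm=cam(n); u=cv2.undistortPoints(np.array(px,float).reshape(-1,1,2),K,d).reshape(-1,2)
    return p,np.c_[u,np.ones(len(u))]@Rm.T
def at(n,px,z):
    p,v=ray(n,px); return p+v*((z-p[2])/v[:,2])[:,None]
def proj(n,P):
    K,d,p,Rm=cam(n); q=(np.array(P,float).reshape(-1,3)-p)@Rm
    return cv2.projectPoints(q,np.zeros(3),np.zeros(3),K,d)[0].reshape(-1,2)
E
python3 - <<'E'
from h import *
print(bot.camera_model('scene'),bot.camera_model('top'));print(bot.get_obs())
im={}
for c in('scene','top'):
    im[c]=bot.capture(c); cv2.imwrite(f'pics/{c}0.png',im[c][...,::-1])
    for t in('scope','dimmer','lever_grip','tray','tray_tab','ball','lens','stone_tin','side_cutters','loupe','wax_lump','tweezers_1'):
        for r in bot.outline_of(t,c)[:2]:
            ys,xs=np.nonzero(r['mask']); print(c,t,round(r['p'],2),np.round(r['pixel']),len(xs),(xs.min(),xs.max(),ys.min(),ys.max()) if len(xs) else '')
            if r['p']>.5: np.save(f'{c}_{t}.npy',r['mask'])
E
```

```text
{'fx': 477.5028984087791, 'fy': 477.5028984087791, 'cx': 318.0334061813161, 'cy': 244.49032002211504, 'dist_coeffs': array([-0.0818681,  0.       ,  0.       ,  0.       ,  0.       ]), 'position': array([-122.48998657, -574.07680774,  485.92932913]), 'orientation': array([-2.06771318, -0.02593274, -1.00097124])} {'fx': 514.9046576405316, 'fy': 514.9046576405316, 'cx': 313.92645524943674, 'cy': 235.89164150943319, 'dist_coeffs': array([-0.03608958,  0.        ,  0.        ,  0.        ,  0.        ]), 'position': array([ 413.26081614, -172.31626322, 1053.73788373]), 'orientation': array([-3.03616832, -0.01376652, -1.55778456])}
{'time': 0.0, 'joint_positions': array([-1.25902177e+00,  3.42741299e-01,  1.52502521e+00,  1.24208060e-06,
        1.27541897e+00, -1.45971031e-01]), 'dq': array([-1.14176357e-03,  2.13953763e-03, -4.82557987e-05,  2.37415543e-03,
        1.19726629e-03,  3.29098770e-04]), 'tau': array([ 3.06664544e-03, -4.31240237e+01, -2.44218278e+01,  7.20061501e-02,
        5.60087641e-02, -1.08053277e-04]), 'tool_pos': array([ 231.91607541, -470.53325363,  226.03247565])
[... 2328 characters left out ...]
np.int64(246), np.int64(298))
top lens 0.64 [295. 202.] 1556 (np.int64(277), np.int64(313), np.int64(168), np.int64(226))
top stone_tin 0.95 [197. 244.] 1306 (np.int64(173), np.int64(223), np.int64(218), np.int64(265))
top side_cutters 0.66 [344. 211.] 489 (np.int64(318), np.int64(349), np.int64(185), np.int64(235))
top side_cutters 0.29 [298. 202.] 1559 (np.int64(276), np.int64(314), np.int64(168), np.int64(226))
top loupe 0.65 [368. 200.] 182 (np.int64(363), np.int64(379), np.int64(196), np.int64(209))
top wax_lump 0.93 [407. 174.] 368 (np.int64(396), np.int64(418), np.int64(165), np.int64(184))
top tweezers_1 0.59 [399. 332.] 40 (np.int64(397), np.int64(424), np.int64(300), np.int64(337))
```

Run:
```python
import cv2
a=cv2.imread('pics/top0.png')[150:350,160:460]; cv2.imwrite('pics/top0c.png',cv2.resize(a,(800,533),interpolation=cv2.INTER_CUBIC))
a=cv2.imread('pics/scene0.png')[190:390,190:470]; cv2.imwrite('pics/scene0c.png',cv2.resize(a,(800,571),interpolation=cv2.INTER_CUBIC))
```

```text
(no output)
```

View pics/top0c.png

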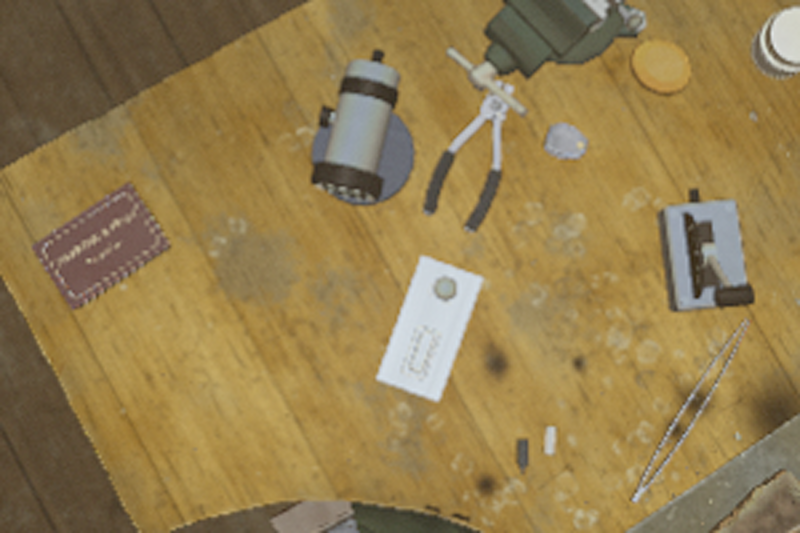

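View pics/scene0c.png

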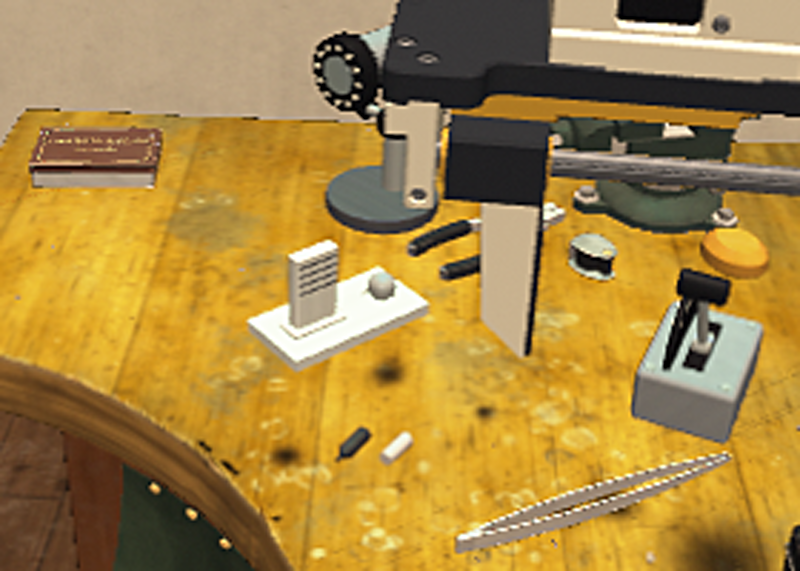

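Top view: the tray's plate corners are at crop (422,256), (484,276), (440,403), (377,380), with the ball at (445,288), the far end. The scope ring faces the robot around crop (346,190). The dimmer is at the right, with its lever leaning towards the robot. The scene view agrees, but the gripper hides part of the scope. Next I fit models to the masks.

```bash
cat > fit.py <<'E'
from h import *
from scipy.optimize import minimize
def box(x0,x1,y0,y1,z0,z1): return np.array([[x,y,z] for x in(x0,x1) for y in(y0,y1) for z in(z0,z1)],float)
def cyl(a,b,r,n=24):
    a,b=np.array(a,float),np.array(b,float); d=(b-a)/np.linalg.norm(b-a); u=np.cross(d,[.3,.5,.81]); u/=np.linalg.norm(u); v=np.cross(d,u)
    t=np.linspace(0,2*np.pi,n); c=r*(np.cos(t)[:,None]*u+np.sin(t)[:,None]*v); return np.r_[a+c,b+c]
def tray(q): return [box(-50,50,-25,25,0,8),box(-35,-5,-5,5,8,60),cyl([30,0,6],[30,0,20],7)]
def dim(q):
    l=q[3]-.7; g=np.array([70*np.sin(l),0,34+70*np.cos(l)])
    t=np.linspace(0,np.pi,20); s=np.array([[33*np.cos(k),y,34+33*np.sin(k)] for k in t for y in(11,15)])
    return [box(-40,40,-28,28,0,34),cyl(g-[0,13,0],g+[0,13,0],7.5),cyl([0,0,34],g,4),s]
def scope(q): return [cyl([0,0,0],[0,0,12],40),cyl([-45,0,115],[53,0,115],19),cyl([-45,0,115],[-25,0,115],25)]
S=4
def rend(c,parts,q):
    Rz=R.from_euler('z',q[2]).as_matrix(); m=np.zeros((480*S,640*S),np.uint8)
    for P in parts:
        h=cv2.convexHull(((proj(c,P@Rz.T+[q[0],q[1],0])+.5)*S).astype(np.float32)); cv2.fillConvexPoly(m,np.round(h).astype(np.int32),1)
    return m
def cost(q,mod,masks,occ={}):
    e=0
    for c,M in masks.items():
        r=rend(c,mod(q),q); e+=1-(r&M).sum()/(r|M).sum()
    return e/len(masks)
def up(m): return (cv2.resize(m.astype(np.float32),None,fx=S,fy=S)>.5).astype(np.uint8)
def fit(mod,masks,q0):
    st=np.array([12,12,.15,.15])[:len(q0)]
    for s in(1,.3):
        sim=np.vstack([q0]+[np.array(q0)+s*st[i]*np.eye(len(q0))[i] for i in range(len(q0))])
        r=minimize(cost,q0,args=(mod,masks),method='Nelder-Mead',options=dict(initial_simplex=sim,xatol=.003,fatol=1e-5,maxiter=200)); q0=r.x
    return r.x,r.fun
E
python3 - <<'E'
from fit import *
px=lambda a:np.array(a)/2.6667+[160,150]
c=at('top',px([[422,256],[484,276],[440,403],[377,380]]),8);print('tray corners',c.round(),np.linalg.norm(np.diff(c,axis=0),axis=1))
f=(c[0]+c[1])/2-(c[2]+c[3])/2; q=[*c.mean(0)[:2],np.arctan2(f[1],f[0])]; print(q)
d=at('top',px([[705,255]]),34)[0]; s=at('top',px([[362,158]]),6)[0]
L=lambda c,t:up(np.load(f'{c}_{t}.npy'))
for cs in(['top'],['scene'],['top','scene']): print('tray',cs,fit(tray,{k:L(k,'tray') for k in cs},q))
for cs in(['top'],['scene'],['top','scene']): print('dim',cs,fit(dim,{k:L(k,'dimmer') for k in cs},[d[0],d[1],0,.15]))
print('scope',s,fit(scope,{'top':L('top','scope')},[s[0],s[1],-.2]))
for n,p in dict(cut=[[430,212],[473,227]],tw=[[636,498],[745,322]],pin=[[550,440]],pol=[[522,453]],vise=[[450,50],[520,110]]).items(): print(n,at('top',px(p),8).round())
E
```

```text
tray corners [[ 504. -194.    8.]
 [ 489. -242.    8.]
 [ 392. -209.    8.]
 [ 409. -161.    8.]] [ 49.7581252  102.07547751  50.73145186]
[np.float64(448.32543385551816), np.float64(-201.74995298000545), np.float64(-0.3296711531501089)]
tray ['top'] (array([ 4.50066308e+02, -1.99330006e+02, -3.38278047e-01]), np.float64(0.08022735274885573))
tray ['scene'] (array([ 4.49882183e+02, -2.02421305e+02, -3.19707736e-01]), np.float64(0.09827688651218058))
tray ['top', 'scene'] (array([ 4.50862406e+02, -2.00136776e+02, -3.32470159e-01]), np.float64(0.1164648274954036))
dim ['top'] (array([ 5.07376830e+02, -4.06509035e+02,  1.14421254e-01,  1.83985735e-01]), np.float64(0.06773098800248556))Traceback (most recent call last):
  File "<stdin>", line 8, in <module>
  File "fit.py", line 29, in fit
    r=minimize(cost,q0,args=(mod,masks),method='Nelder-Mead',options=dict(initial_simplex=sim,xatol=.003,fatol=1e-5,maxiter=200)); q0=r.x
    res = _minimize_neldermead(fun, x0, args, callback, bounds=bounds,
                               **options)
    fxcc = func(xcc)
    fx = function(np.copy(x), *(wrapper_args + args))
  File "fit.py", line 22, in cost
    r=rend(c,mod(q),q); e+=1-(r&M).sum()/(r|M).sum()
  File "fit.py", line 17, in rend
    h=cv2.convexHull(((proj(c,P@Rz.T+[q[0],q[1],0])+.5)*S).astype(np.float32)); cv2.fillConvexPoly(m,np.round(h).astype(np.int32),1)
                       ~~~~^^^^^^^^^^^^^^^^^^^^^^^^
  File "h.py", line 14, in proj
    K,d,p,Rm=cam(n); q=(np.array(P,float).reshape(-1,3)-p)@Rm
             ~~~^^^
  File "h.py", line 5, in cam
    m=bot.camera_model(n); K=np.array([[m['fx'],0,m['cx']],[0,m['fy'],m['cy']],[0,0,1.]])
ValueError: time passes only in moves, steps and waits
```

```bash
sed -i 's/^def cam(n):/from functools import lru_cache\n@lru_cache\ndef cam(n):/' h.py
python3 - <<'E'
from fit import *
px=lambda a:np.array(a)/2.6667+[160,150]
s=at('top',px([[362,158]]),6)[0]
L=lambda c,t:up(np.load(f'{c}_{t}.npy'))
for cs in(['scene'],['top','scene']): print('dim',cs,fit(dim,{k:L(k,'dimmer') for k in cs},[507,-406,.1,.18]))
print('scope',s,fit(scope,{'top':L('top','scope')},[s[0],s[1],-.2]))
for n,p in dict(cut=[[430,212],[473,227]],tw=[[636,498],[745,322]],pin=[[550,440]],pol=[[522,453]],vise=[[450,50],[520,110]]).items(): print(n,at('top',px(p),8).round().tolist())
# overlay
im=cv2.imread('pics/top0.png'); print(bot.get_obs()['time'])
E
```

```text
dim ['scene'] (array([ 5.10500458e+02, -4.06692138e+02,  1.67441437e-01,  1.32309841e-01]), np.float64(0.08763724417023255))
dim ['top', 'scene'] (array([ 5.08605091e+02, -4.06866806e+02,  1.65145829e-01,  1.49748894e-01]), np.float64(0.08929273776416302))
scope [ 578.8792942  -147.18924771    6.        ] (array([ 5.83612147e+02, -1.45228414e+02, -2.39468898e-01]), np.float64(0.08713370132997444))
cut [[537.0, -200.0, 8.0], [526.0, -233.0, 8.0]]
tw [[323.0, -358.0, 8.0], [456.0, -442.0, 8.0]]
pin [[365.0, -293.0, 8.0]]
pol [[355.0, -272.0, 8.0]]
vise [[665.0, -214.0, 8.0], [618.0, -269.0, 8.0]]
1.3
```

```bash
python3 -m jog '[[0,0,0,0,0,0.1],[0,0,0,0,0,0.1],[0,0,0,0,0,0.108],[30,-3,0,0,0,0],[30,-3,0,0,0,0],[30,-3,0,0,0,0],[30,-3,0,0,0,0],[30,-3,0,0,0,0],[30,-3,0,0,0,0],[29,-4,0,0,0,0],[0,0,0,0,0,0],[0,0,0,0,0,0]]' 0 && python3 -m jog '[[0,0,30,0,0,0],[0,0,30,0,0,0],[0,0,30,0,0,0],[0,0,30,0,0,0],[0,0,26,0,0,0],[0,0,0,0,0,0],[0,0,0,0,0,0]]'
python3 - <<'E'
from fit import *
im=bot.capture('top');cv2.imwrite('pics/t1.png',im[...,::-1]);im2=bot.capture('scene')
for c in('top','scene'):
    r=bot.outline_of('scope',c)
    print(c,[(x['p'],x['pixel'],x['mask'].sum()) for x in r[:2]])
    if r:np.save(f'{c}_scope1.npy',r[0]['mask'])
try:print(fit(scope,{'top':up(np.load('top_scope1.npy'))},[583,-145,-.24]))
except Exception as e:print(e)
a=im[150:350,160:460];b=im2[190:390,190:470]
cv2.imwrite('pics/both1.png',np.vstack([cv2.resize(a,(450,300)),cv2.resize(b,(450,300))])[...,::-1])
E
```

```text
time: 2.5
tool_pos: [435.5, -417.7, 226.4]
tcp_rot: [-3.141, 0.001, 0.151]
contact_force: [-0.4, -0.1, -1.3]
grip_width: 1.8
finger_force: 0.0
time: 3.2
tool_pos: [434.8, -418.7, 81.3]
tcp_rot: [3.142, 0.0, 0.149]
contact_force: [0.6, 0.0, -0.5]
grip_width: 0.4
finger_force: 0.0
top [(0.65, [296.6, 202.3], np.int64(1569)), (0.48, [318.2, 273.4], np.int64(1168))]
scene [(0.9, [327.6, 223.3], np.int64(2213))]
(array([ 5.83693086e+02, -1.45663693e+02, -2.34992434e-01]), np.float64(0.0927595123753232))
```

View pics/both1.png

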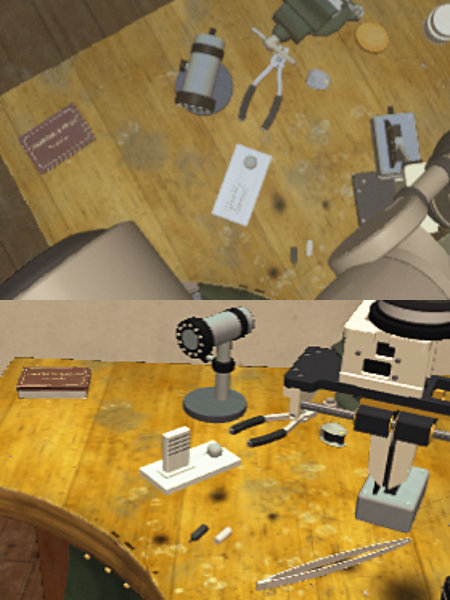

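Lower picture: the closed fingers stand in front of the lever. The scope is now fully visible, with its ring at about (195,338). Now I push the lever.

```bash
python3 -m jog '[[6,0,0,0,0,0],[6,0,0,0,0,0],[6,0,0,0,0,0],[6,0,0,0,0,0],[3,0,0,0,0,0]]'; python3 -m jog '[[5,0,0,0,0,0],[5,0,0,0,0,0],[5,0,0,0,0,0],[5,0,0,0,0,0],[4,0,0,0,0,0],[0,0,0,0,0,0]]'
python3 -m jog '[[-15,0,0,0,0,0],[-25,0,0,0,0,0],[-20,0,-20,0,0,0],[0,0,-40,0,0,0],[-20,40,-40,0,0,0],[-30,40,-30,0,0,0],[-40,30,0,0,0,0],[0,0,0,0,0,0]]'
cat > look.py <<'E'
from fit import *
import sys
k=sys.argv[1]; ims={c:bot.capture(c) for c in('top','scene')}; M={};S_={}
for c in ims:
    r=bot.outline_of('dimmer',c); print(c,[(round(x['p'],2),x['mask'].sum()) for x in r[:2]]); M[c]=up(r[0]['mask'])
    r=bot.outline_of('scope',c); print(c,[(round(x['p'],2),x['mask'].sum()) for x in r[:2]]); S_[c]=up(r[0]['mask'])
    print(fit(dim,{c:M[c]},[508.5,-407,.15,.65]),fit(scope,{c:S_[c]},[583,-145,-.23]))
print(fit(dim,M,[508.5,-407,.15,.65]),fit(scope,S_,[583,-145,-.23]))
cv2.imwrite(f'pics/l{k}.png',np.hstack([cv2.resize(ims['top'][210:280,390:460],(400,400),interpolation=2),cv2.resize(ims['scene'][270:350,395:475],(400,400),interpolation=2)])[...,::-1])
E
python3 look.py 1
```

```text
time: 3.9
tool_pos: [462.5, -413.9, 80.8]
tcp_rot: [3.141, 0.001, 0.15]
contact_force: [-2.5, -0.4, 1.7]
grip_width: 0.3
finger_force: 1.5
time: 4.5
tool_pos: [486.7, -410.2, 80.7]
tcp_rot: [3.141, -0.001, 0.15]
contact_force: [0.8, 0.2, -0.4]
grip_width: 0.5
finger_force: 0.0
time: 5.3
tool_pos: [355.7, -532.7, 200.4]
tcp_rot: [3.138, 0.001, 0.144]
contact_force: [-0.2, -0.1, -0.6]
grip_width: 0.3
finger_force: 0.0
top [(0.65, np.int64(1308))]
top [(0.91, np.int64(1577))]
(array([ 5.08219587e+02, -4.06509987e+02,  1.15567144e-01,  6.58924507e-01]), np.float64(0.07083082897961068)) (array([ 5.84166704e+02, -1.44663237e+02, -2.56477513e-01]), np.float64(0.09821854912764005))
scene [(0.85, np.int64(1907))]
scene [(0.74, np.int64(2137))]
(array([ 5.09212355e+02, -4.08201636e+02,  1.30333540e-01,  6.51205562e-01]), np.float64(0.07733933240104574)) (array([ 5.85682387e+02, -1.49985379e+02, -1.04671864e-01]), np.float64(0.22191476085835982))
(array([ 5.08363179e+02, -4.07974810e+02,  1.24053970e-01,  6.68558475e-01]), np.float64(0.08353967850990046)) (array([ 5.84502095e+02, -1.47040083e+02, -1.56351924e-01]), np.float64(0.1811181017471466))
```

View pics/l1.png

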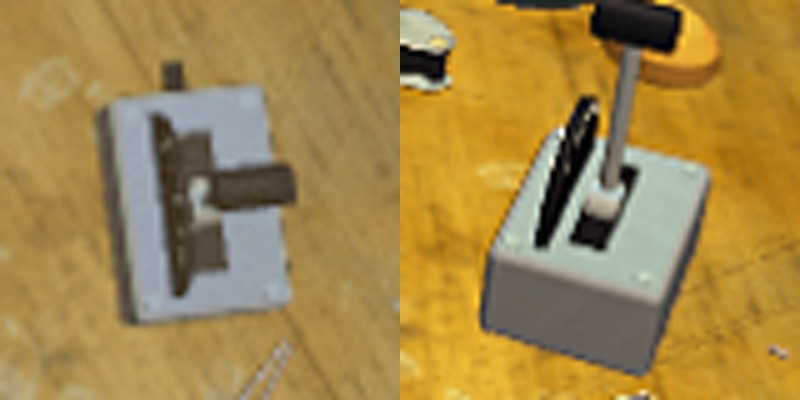

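Lever reads about 0.65. I nudge it 4 mm further to centre it.

```bash
python3 -m jog '[[40,-30,0,0,0,0],[30,-40,30,0,0,0],[20,-40,40,0,0,0],[0,0,40,0,0,0],[20,0,20,0,0,0],[25,0,0,0,0,0],[10,0,0,0,0,0],[5,0,0,0,0,0],[2,0,0,0,0,0],[2,0,0,0,0,0],[0,0,0,0,0,0]]'
python3 -m jog '[[-15,0,0,0,0,0],[-25,0,0,0,0,0],[-20,0,-20,0,0,0],[0,0,-40,0,0,0],[-20,40,-40,0,0,0],[-30,40,-30,0,0,0],[-40,30,0,0,0,0],[0,0,0,0,0,0]]'
sed -i 's/^def scope.*/def scope(q): return [cyl([0,0,0],[0,0,12],40),cyl([0,0,12],[0,0,115],9),cyl([-45,0,115],[53,0,115],19),cyl([-45,0,115],[-25,0,115],25)]/' fit.py
python3 look.py 2
python3 - <<'E'
from fit import *
t={}
for c in('top','scene'):
    for x in bot.outline_of('tray',c)[:1]: t[c]=up(x['mask']); print(c,x['p'],fit(tray,{c:t[c]},[450,-200,-.33]))
im=bot.capture('scene'); v=[]
for c,b in(('top',(230,330,150,310)),('scene',(265,385,190,330))):
    im=bot.capture(c).copy(); big=cv2.resize(im,None,fx=4,fy=4,interpolation=cv2.INTER_CUBIC)
    for mod,q in((tray,[450,-200.5,-.33]),(scope,[584,-145.2,-.24])):
        k,_=cv2.findContours(rend(c,mod(q),q),0,1); cv2.drawContours(big,k,-1,(255,0,0),1)
    big=big[b[2]*4:b[3]*4,b[0]*4:b[1]*4]; v.append(cv2.resize(big,(400,600)))
cv2.imwrite('pics/ov.png',np.hstack(v)[...,::-1])
E
```

```text
time: 6.7
tool_pos: [489.4, -410.1, 81.2]
tcp_rot: [3.141, -0.0, 0.149]
contact_force: [-0.8, -0.1, -0.6]
grip_width: 0.7
finger_force: 0.4
time: 7.5
tool_pos: [358.9, -532.7, 201.0]
tcp_rot: [3.137, 0.001, 0.143]
contact_force: [-0.1, 0.3, -0.7]
grip_width: 0.6
finger_force: 0.0
top [(0.91, np.int64(1285)), (0.35, np.int64(370))]
top [(0.91, np.int64(1607))]
(array([ 5.07754856e+02, -4.06401714e+02,  1.43940963e-01,  6.90880480e-01]), np.float64(0.05290431996984968)) (array([ 5.84500066e+02, -1.45229031e+02, -2.43914803e-01]), np.float64(0.08684027396256822))
scene [(0.8, np.int64(1866))]
scene [(0.78, np.int64(2210))]
(array([ 5.10619728e+02, -4.07791947e+02,  1.62698878e-01,  6.69591267e-01]), np.float64(0.08560455896927655)) (array([ 5.85353140e+02, -1.49156981e+02, -1.53641673e-01]), np.float64(0.15483214117892763))
(array([ 5.07994750e+02, -4.07525654e+02,  1.45895503e-01,  7.02975108e-01]), np.float64(0.08304517355052021)) (array([ 5.85207865e+02, -1.46982267e+02, -2.02871650e-01]), np.float64(0.14176357518175986))
top 0.66 (array([ 4.50739864e+02, -1.99150101e+02, -3.52886921e-01]), np.float64(0.07715956052817252))
scene 0.98 (array([ 4.50515818e+02, -2.02092477e+02, -3.18716392e-01]), np.float64(0.09473599484868))
```

View pics/ov.png

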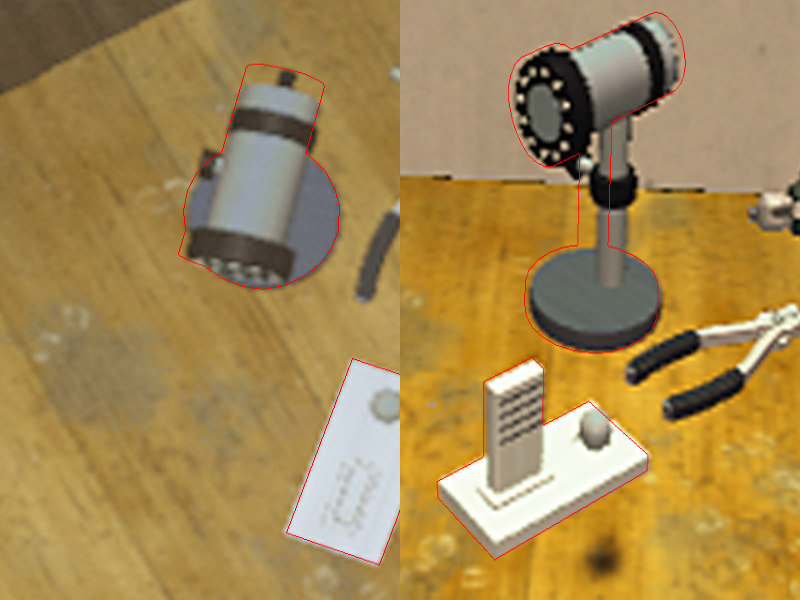

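Overlay: the tray contour sits on the tray in both views. The scope contour is about 3 mm too far left at the ring. The lens glass is at (545,112) in the right half, so I measure the lens directly.

Run:
```python
from fit import *
T=lambda a:np.array(a,float)/[4,3.75]+[230,150]-.0
Sc=lambda a:(np.array(a,float)-[400,0])/[3.3333,4.2857]+[265,190]
print('lens scene',at('scene',Sc([[545,112]]),115))
for p in([[245,88],[213,230]],[[313,140],[289,235]]):
    w=at('top',T(p),115); d=w[0]-w[1]; print(w.round(1).tolist(),np.arctan2(d[1],d[0]))
w=at('top',T([[188,243],[292,262]]),115);print('ring sides',w,np.linalg.norm(w[0]-w[1]))
for q in([584.3,-145.3,-.24],[584.5,-147.5,-.22]):
    Rz=R.from_euler('z',q[2]).as_matrix(); l=Rz@[-45,0,115]+[q[0],q[1],0]; f=Rz@[-105,0,115]+[q[0],q[1],0]; print(q,'lens',l,'focus',f,proj('scene',l),Sc([[545,112]]))
# barrel direction at scene: axis end rear
m=bot.outline_of('scope','scene')[0]['mask'];mt=bot.outline_of('scope','top')[0]['mask']
def c2(q):
    P=lambda c:[cyl([0,0,0],[0,0,12],40),cyl([-45,0,115],[q[3],0,115],19),cyl([-45,0,115],[-25,0,115],25),cyl([q[4],0,12],[q[4],0,100],7)]
    return sum(1-(rend(c,P(c),q)&M).sum()/(rend(c,P(c),q)|M).sum() for c,M in A)
for A in([('top',up(mt)),('scene',up(m))],[('top',up(mt))],[('scene',up(m))]):
    r=minimize(c2,[584,-146,-.23,45,12],method='Nelder-Mead',options=dict(initial_simplex=np.array([[584,-146,-.23,45,12]]*6)+np.vstack([np.zeros(5),np.diag([5,5,.1,8,8])]),maxiter=250));print(r.x.round(3),r.fun)
```

```text
lens scene [[ 540.29726833 -140.12757665  115.        ]]
[[628.7, -140.3, 115.0], [557.4, -126.9, 115.0]] -0.18646165852545585
[[603.1, -172.3, 115.0], [555.5, -161.9, 115.0]] -0.214667202534909
ring sides [[ 550.80468435 -115.49157142  115.        ]
 [ 542.10675886 -163.46635525  115.        ]] 48.75688455474806
[584.3, -145.3, -0.24] lens [ 540.58979113 -134.60338181  115.        ] focus [ 482.30951264 -120.34122423  115.        ] [[306.08282436 215.33032253]] [[308.500435   216.13342044]]
[584.5, -147.5, -0.22] lens [ 540.58461478 -137.67966696  115.        ] focus [ 482.03076782 -124.58588958  115.        ] [[307.47507334 215.74726641]] [[308.500435   216.13342044]]
[ 5.85796e+02 -1.47265e+02 -1.68000e-01  4.21170e+01  1.58560e+01] 0.19108524724896225
[ 5.84953e+02 -1.45248e+02 -2.10000e-01  4.26550e+01  1.56030e+01] 0.07209586503212584
[ 5.84928e+02 -1.48868e+02 -1.65000e-01  4.49240e+01  1.44820e+01] 0.09363774899314248
```

```bash
python3 -m jog '[[0,0,0,0,0,0.12],[0,0,0,0,0,0.12],[0,0,0,0,0,0.12],[0,0,0,0,0,0.12],[-5,-34,0,0,0,0],[-5,-35,0,0,0,0],[-5,-35,0,0,0,0],[-5,-35,0,0,0,0],[-5,-35,0,0,0,0],[-5,-35,0,0,0,0],[-5,-34,0,0,0,0],[0,0,0,0,0,0]]' 50; python3 -m jog '[[-2,-35,0,0,0,0],[-2,-34,0,0,0,0],[-2,-31,0,0,0,0],[0,0,30,0,0,0],[0,0,30,0,0,0],[0,0,0,0,0,0],[0,0,0,0,0,0]]'
python3 - <<'E'
from h import *
o=bot.get_obs();r=o['tcp_rot'];d=np.array([431.4,-194.0,23])-o['tool_pos'];print(r,o['grip_width'],R.from_euler('xyz',r).as_matrix().T@d)
im=bot.capture('scene');cv2.imwrite('pics/s3.png',cv2.resize(im[190:350,230:390],(600,600),interpolation=2)[...,::-1])
E
```

```text
time: 9.35
tool_pos: [409.7, -282.8, 200.1]
tcp_rot: [-3.14, 0.0, -0.327]
contact_force: [-0.4, 0.2, -1.1]
grip_width: 46.1
finger_force: 0.0
time: 10.05
tool_pos: [436.2, -190.4, 140.2]
tcp_rot: [3.141, 0.0, -0.331]
contact_force: [0.4, -0.1, 0.8]
grip_width: 45.9
finger_force: 0.0
[ 3.14147970e+00  2.68902882e-04 -3.30592379e-01] 45.91820026335701 [ -3.34031989   4.93990746 117.20498767]
```

View pics/s3.png

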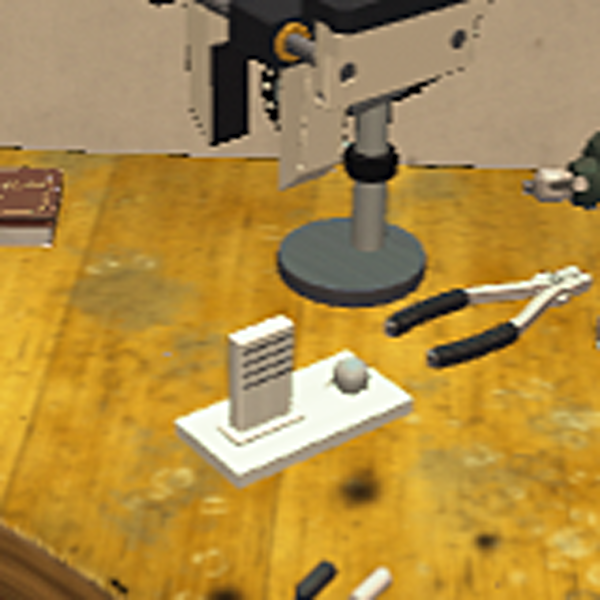

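The fingers are above the tab at (262,330), which stands free. I align and descend, then close in steps.

```bash
python3 -m jog '[[-3.3,4.9,20,0,0,0],[0,0,25,0,0,0],[0,0,25,0,0,0],[0,0,20,0,0,0],[0,0,15,0,0,0],[0,0,12,0,0,0],[0,0,0,0,0,0],[0,0,0,0,0,0]]'; python3 -m jog '[[0,0,0,0,0,0],[0,0,0,0,0,0],[0,0,0,0,0,0],[0,0,0,0,0,0]]' 18;python3 -m jog '[[0,0,0,0,0,0],[0,0,0,0,0,0],[0,0,0,0,0,0]]' 13;python3 -m jog '[[0,0,0,0,0,0],[0,0,0,0,0,0],[0,0,0,0,0,0]]' 11;python3 -m jog '[[0,0,0,0,0,0],[0,0,0,0,0,0],[0,0,0,0,0,0]]' 9;python3 -m jog '[[0,0,0,0,0,0],[0,0,0,0,0,0],[0,0,0,0,0,0],[0,0,0,0,0,0],[0,0,0,0,0,0]]' 0
```

```text
time: 10.9
tool_pos: [432.2, -194.2, 23.9]
tcp_rot: [3.141, -0.002, -0.331]
contact_force: [-0.1, 0.6, -0.3]
grip_width: 45.9
finger_force: 0.0
time: 11.3
tool_pos: [431.5, -193.5, 23.1]
tcp_rot: [3.141, -0.001, -0.33]
contact_force: [0.0, 1.1, -0.3]
grip_width: 18.9
finger_force: 0.0
time: 11.6
tool_pos: [431.3, -193.4, 22.8]
tcp_rot: [3.142, 0.0, -0.33]
contact_force: [0.2, 0.7, -0.3]
grip_width: 12.1
finger_force: 0.0
time: 11.9
tool_pos: [431.3, -193.4, 22.8]
tcp_rot: [3.142, -0.0, -0.33]
contact_force: [0.0, -0.1, -0.2]
grip_width: 10.0
finger_force: 1.3
time: 12.2
tool_pos: [431.3, -193.4, 22.8]
tcp_rot: [3.142, -0.0, -0.33]
contact_force: [-0.6, -0.8, -0.7]
grip_width: 9.7
finger_force: 30.0
time: 12.7
tool_pos: [431.3, -193.4, 22.8]
tcp_rot: [3.142, 0.0, -0.33]
contact_force: [0.2, 0.0, -1.0]
grip_width: 9.6
finger_force: 30.0
```

```bash
python3 -m jog '[[0,0,-1,0,0,0],[0,0,-2,0,0,0],[0,0,-3,0,0,0],[0,0,-4,0,0,0],[0,0,-5,0,0,0],[0,0,-5,0,0,0],[0,0,-5,0,0,0],[0,0,-5,0,0,0],[0,0,-5,0,0,0],[0,0,-5,0,0,0],[0,0,-5,0,0,0],[0,0,-5,0,0,0]]';python3 -m jog '[[0,0,-6,0,0,0],[0,0,-6,0,0,0],[0,0,-6,0,0,0],[0,0,-6,0,0,0],[0,0,-6,0,0,0],[0,0,-6,0,0,0],[0,0,-6,0,0,0],[0,0,-4,0,0,0],[0,0,-3,0,0,0],[0,0,-2,0,0,0],[0,0,0,0,0,0],[0,0,0,0,0,0]]'
python3 - <<'E'
from h import *
o=bot.get_obs();r=o['tcp_rot'];d=np.array([434.7,-110.8,123.5])-o['tool_pos'];print(r,o['grip_width'],R.from_euler('xyz',r).as_matrix().T@d)
E
```

```text
time: 13.9
tool_pos: [431.3, -193.4, 73.2]
tcp_rot: [3.142, -0.0, -0.33]
contact_force: [0.3, 0.6, -1.5]
grip_width: 10.0
finger_force: 30.0
time: 15.1
tool_pos: [431.2, -193.3, 123.6]
tcp_rot: [-3.142, 0.0, -0.33]
contact_force: [-0.2, -0.3, -1.2]
grip_width: 9.8
finger_force: 30.0
[-3.14156460e+00  3.55690254e-04 -3.30229819e-01] 9.75266707160087 [-23.4289028  -79.20890706   0.12725173]
```

```bash
python3 -m jog '[[-0.3,-1,0,0,0,0],[-0.6,-2,0,0,0,0],[-0.9,-3,0,0,0,0],[-1.2,-4,0,0,0,0],[-1.5,-5,0,0,0,0],[-1.8,-6,0,0,0,0],[-1.8,-6,0,0,0,0],[-1.8,-6,0,0,0,0],[-1.8,-6,0,0,0,0],[-1.8,-6,0,0,0,0],[-1.8,-6,0,0,0,0],[-1.8,-6,0,0,0,0]]';python3 -m jog '[[-1.8,-6,0,0,0,0],[-1.5,-5,0,0,0,0],[-1.2,-4,0,0,0,0],[-0.9,-3,0,0,0,0],[-0.6,-2,0,0,0,0],[-0.3,-1,0,0,0,0],[0,-1,0,0,0,0],[0,0,0,0,0,0],[0,0,0,0,0,0],[0,0,0,0,0,0],[0,0,0,0,0,0],[0,0,0,0,0,0]]'
python3 - <<'E'
from fit import *
ims={c:bot.capture(c) for c in('top','scene')}
bp={}
for c in ims:
    r=bot.outline_of('ball',c); print(c,[(round(x['p'],2),x['pixel'],x['mask'].sum()) for x in r[:3]])
    for x in r[:1]: print(at(c,[x['pixel']],115))
r=bot.outline_of('dimmer','scene'); print(r[0]['p'],fit(dim,{'scene':up(r[0]['mask'])},[508.5,-407,.15,.68]))
print(proj('scene',[482,-127,115]),proj('top',[482,-127,115]))
cv2.imwrite('pics/f.png',np.hstack([cv2.resize(ims['top'][150:310,230:390],(400,400),interpolation=2),cv2.resize(ims['scene'][190:290,260:360],(400,400),interpolation=2)])[...,::-1])
E
```

```text
time: 16.3
tool_pos: [433.7, -133.4, 123.8]
tcp_rot: [3.142, -0.0, -0.33]
contact_force: [-0.2, 0.2, -1.0]
grip_width: 10.1
finger_force: 30.0
time: 17.5
tool_pos: [434.8, -111.1, 123.8]
tcp_rot: [3.142, -0.0, -0.33]
contact_force: [1.1, 0.2, -1.2]
grip_width: 10.0
finger_force: 30.0
top [(0.55, [190.3, 240.4], np.int64(828))]
[[501.19788842  42.12218005 115.        ]]
scene [(0.45, [286.0, 222.0], np.int64(70))]
[[ 496.42612213 -121.24476439  115.        ]]
0.57 (array([ 5.10288006e+02, -4.07908244e+02,  1.53169122e-01,  6.72017008e-01]), np.float64(0.11775038520801229))
[[283.80775245 225.75247714]] [[282.52865308 252.19427478]]
```

View pics/f.png

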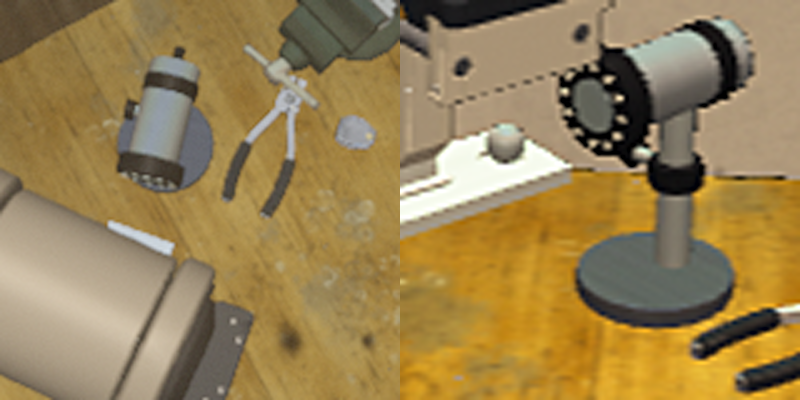

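The right half shows the ball in its pocket at (505,140), in front of the lens at (593,103). That puts it about 4 mm from the focus, with the tray level and the lever still near 0.68. I hand in.

```bash
python3 -c "
from h import *
print(at('scene',[[286.25,225]],115),bot.get_obs()['finger_force']); print(bot.close_job())"
```

```text
[[ 486.90149879 -128.71620466  115.        ]] 29.995129108428955
the job is handed in; nothing more can be done
None
```

The job is handed in, though the judge's verdict isn't shown: the lever stands near the middle tick (last image fits 0.67–0.70 rad), and the gripper holds the tray level with the ball in its pocket, about 5 mm from the focus point by the last image.

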